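# Fit the last sleeve and swing the driver guide over it

## Task

Two of the three studs on the assembly fixture already carry a spacer sleeve and nut. Take the tall loose sleeve and lower it (do not let it drop) over the bare stud until it sits fully down on the bracket, then swing the driver-guide lever round until its eye is centred over that same stud, so that the nut driver can come straight down, and let go. Leave the short sleeve and the other loose things on the bench where they are.

Things in the scene. Friction and masses are not known exactly. Their poses are not given: they have to be found in the camera images.
- fixture: Fixed dark steel plate, 12 mm thick, with a round pivot post. Origin on the post's axis at bench level, z up; the plate spans x -160 to +40, y -163 to +73 mm. Three brackets with studs stand on it on a circle of 120 mm radius about the post, at lever angles 1.45, 2.10 and 2.75 rad; which one is bare changes. Nothing on it is taller than 190 mm above the bench.
- guide_lever (a joint): Angle (rad) of the guide lever, a level aluminium arm turning about the post. At q it points along (-sin q, cos q) in the fixture's frame: 0 is +y, 1.57 is -x, counter-clockwise from above. Range 0 to 3.2, no notches, stops clear of the studs; it starts parked at 0.25 to 0.55. Stiff: 0.25 N m of friction (1.4 N at the grip), stays where left.
- pivot (a point): Point on the lever's vertical turning axis, at the arm's underside, 114 mm above the bench: 12 mm above the stud tips, so the arm passes over them but no sleeve can be put on under it. The arm is 24 mm wide, 10 mm thick.
- guide_eye (a point): Centre of the lever's eye, at the height of the arm's underside: an aluminium ring of 60 mm outside and 34 mm inside diameter, 12 mm high, 120 mm out from the pivot.
- guide_grip (a point): Point to grip on the lever's upright round black handle, 26 mm diameter, 64 mm tall (124 to 188 mm above the bench), 178 mm out from the pivot. This point is on the handle's axis, 159 mm above the bench.
- bare_stud: The bare stud (no sleeve or nut): upright steel, 16 mm diameter, slightly tapered tip, on an aluminium bracket 50 x 50 x 6 mm with two low flared wings (to 20 mm above the plate). Origin: centre of the bracket's underside, on the plate, 12 mm above the bench; z along the stud. Its tip is 90 mm above this origin (102 mm above the bench).
- stud_seat (a point): Where the stud rises from the bracket: centre of the face the sleeve sits on, 6 mm above the bare_stud origin, 18 mm above the bench.
- done_a: A finished stud, same bracket, with a sleeve (40 mm diameter, 70 mm tall) and nut already tight on it; fixed. Origin as bare_stud; its top is 90 mm above that.
- done_b: The other finished stud, like done_a.
- sleeve: The loose tall aluminium sleeve to fit: outside diameter 40 mm, bore 21 mm, 70 mm tall, about 0.16 kg, standing upright on the bench to the robot's right. Origin at the centre of its underside, z along its axis. Either end may be down.
- sleeve_mid (a point): Centre of the tall sleeve at half its height (35 mm from either end).
- short_sleeve: A similar but shorter loose sleeve, 40 mm diameter and 40 mm tall, standing near the tall one: not wanted, leave it. Origin at the centre of its underside.
- bolt: Loose hex-head bolt, 118 mm long, 20 mm high, lying on the bench to the right of the sleeves: leave it. Origin under its middle.
- wrench: Loose steel wrench, 190 mm long, lying on the bench to the left: leave it.
- screwdriver: Loose screwdriver, 200 mm long, lying on the bench beyond the fixture, farther from the robot: leave it.
- jar: White jar with black lid, 64 mm diameter, 75 mm tall, standing on the bench to the left: leave it.
There are look-alikes about, which are no part of the job. Leave any black or purple look-alike of the sleeve alone.

How it is judged:
On the way:
1. the tall sleeve sits fully down on the bare stud's bracket, let go (horizontal distance between sleeve_mid and stud_seat below 0.006 m and z of sleeve_mid in the frame of stud_seat between 0.031 and 0.039 m and angle between the z axis of sleeve and the z axis of bare_stud, either way round below 0.08 rad and contact force between the fingers and sleeve below 0.3 N), for 0.2 s.
At the end, for the whole second after the job is handed in: The tall sleeve is on the formerly bare stud, upright (0.08 rad), within 6 mm of its axis and within 4 mm of fully down, and the centre of the lever's eye is within 7 mm (level distance) of that stud's axis; sleeve and lever are at rest and released (horizontal distance between sleeve_mid and stud_seat below 0.006 m and z of sleeve_mid in the frame of stud_seat between 0.031 and 0.039 m and angle between the z axis of sleeve and the z axis of bare_stud, either way round below 0.08 rad and horizontal distance between guide_eye and stud_seat below 0.007 m and velocity of joint guide_lever between -0.02 and 0.02 rad/s and linear speed of sleeve below 0.02 m/s); the robot touches nothing.
It fails at once if the sleeve is dropped down the stud (faster than 0.6 m/s) (horizontal distance between sleeve_mid and stud_seat below 0.02 m and z of sleeve_mid in the frame of stud_seat below 0.13 m and linear speed of sleeve above 0.6 m/s).
It fails at once if the short sleeve or another loose thing is moved more than 30 mm (distance of any of short_sleeve, bolt, wrench, screwdriver, jar from where it was at the start of the episode above 0.03 m).
It also fails if it takes over 64 s, if anything falls off the work surface, if the arm or the gripper's body presses on something with over 40 N, if the wrist force passes 120 N, or if a joint passes its speed limit or range.

## Robot

A 7-joint arm with a two-finger parallel gripper is mounted at the origin on the work surface. World frame = base frame: x ahead of the robot, y to its left, z up, the work surface at z = 0. Lengths are in m, angles in rad, forces in N, time in s.
With the tool pointing down it reaches from about 0.425 to 0.925 m from the base axis. Payload 6.8 kg.
Tool frame: the origin (TCP) lies midway between the tips of the shut fingers; the grasp point (between the pads) lies 19 mm behind it; z points along the fingers, y is the line along which they close (so a half turn about z gives the same grasp; the last joint's range is limited). The gripper opens to 88 mm and grips with 3 to 60 N. Pads are 20 mm wide; open, the fingers measure 115 mm over their backs; the gripper's body (75 mm by 178 mm) begins 61 mm behind the grasp point.
Start: joints at [1.229, 0.477, 0.022, 1.555, -0.011, 1.109, -0.083], TCP at [0.156, -0.657, 0.223] pointing down, gripper open.
Joint ranges: [-2.96, 2.96], [-0.34, 2.1], [-1.41, 1.46], [0.24, 2.44], [-1.37, 4.51], [0.17, 1.92], [-2.96, 2.96]. Speed limits (rad/s): [2.39, 2.39, 3.14, 3.14, 3.14, 3.14, 3.14].

## Interface

Orientations are given as a rotation vector (axis times angle).
In Python, from plant import robot gives the robot as it stands.
- The arm moves only by the tool jog_arm, never from a script. Its argument "targets" is a list of rows, each an object of numbers: "dx", "dy", "dz": the shift along the world's x, y, z in cm; "spin": the turn about the world's z in degrees; "gripper": the finger opening in cm, from 0 to 8.78. In form: [{"dx": .., "dy": .., "dz": .., "spin": .., "gripper": ..}, ...]. A call has 1 to 10 rows; each row is the pose to reach, as a shift and turn from the pose commanded when the call began; what a row does not reach only later rows make up. A row lasts 1/8 s, in which the tool goes at most 62.5 mm and 10.7 degrees, less where a joint would pass 70% of its speed; a pose out of reach is approached as far as the arm can. A call with a gripper value outside its range is refused whole. The fingers move at their own pace and stop on an object; "force" is the grip in N (left out, the last holds). Time passes only in rows, so rows that repeat a pose let the fingers close. It gives the time, the measured TCP pose, the force, the opening and the grip force at its end, in the units of the state.
- robot.sense(): the state, without advancing time (a new reading comes with each control period).
- robot.read_camera(name): name is "scene" or "side" or "wrist"; returns a dict with "image" (384x512x3 uint8, red, green, blue), "depth" (384x512 float32, m along the optical axis (not along the pixel's ray), 0 where there is no reading), "mtx" (3x3 intrinsics, pixels), "xyz" and "rotation" of the camera in the world. Camera axes: x right, y down, z forward; pixel columns grow to the right and rows downward; lengths in m; the calibration is good to about 2 mm. The wrist camera is an equidistant fisheye: a pixel r from the principal point sees the ray r / f radians off the axis. A picture is of the moment at which its call begins.
- robot.job_done(): hands the job in; it is judged then, once.
Trained networks look in a picture, given as the dict that the camera call returned (one of the last four; its "shot" number tells which), for a name from the list of things; names that differ only in an ending like _2 or _b are one class to them, and where a whole thing is asked for, a point or a joint stands for the part that bears it (a point fixed in the world has none). Each returns a list of dicts, best first, with "confidence" (0 to 1); they miss things now and then, are a little off and sometimes report something else, mostly with a low value. They report only what shows in the picture. A call takes as long as a camera call. They do not tell look-alikes from the thing itself.
- robot.search_frame(picture, thing): "rect" ([left, top, right, bottom] in pixels, round what is visible of it).
- robot.outline_of(picture, thing): "mask" (384x512 bool, what is visible of it) and "rect" ([left, top, right, bottom] in pixels, round what is visible of it).
- robot.mark_of(picture, thing): "centre" ([column, row] in pixels: a listed point, or the origin of a listed thing).
The state is a dict: "clock": time; "joint_positions": joint angles; "dq": joint speeds; "joint_torque": joint torques, N m; "eef_pos": TCP position; "tool_rot": TCP orientation; "wrist_force": force on the tool from outside, world axes, zero at the start; "wrist_torque": the same for the moment, N m; "finger_gap": opening from 0.0 (shut) to 1.0 (fully open); "finger_force": force on a finger pad.
Only numpy, scipy, OpenCV 4.12 (cv2) and the standard library are available. Lean on these libraries where they do the work, as an engineer would, in place of code of your own. Each camera call takes 0.05 s, during which the arm holds its last target. There are 200 camera calls.

## Working session

There is one attempt and no reset: what is moved stays moved. The work goes in short steps, Python scripts to look and compute and a tool call to move; the robot and the scene stay as the last step left them, time stands still between calls to the robot, and variables do not carry over. Pictures are saved under pics/ and viewed, at most 10 in all, crops included, and the job is handed in when it is done.

Besides the shell and the picture viewer there is one more tool, called in YAML: its name, and indented under it one key for each argument. jog_arm: Moves the arm, as the interface text tells. Its arguments: {"type":"object","properties":{"targets":{"type":"array"},"force":{"type":"number"}},"required":["targets"]}

```bash
mkdir -p pics
cat > h.py <<'E'
import numpy as np, cv2
from plant import robot
def world(p,uv,depth=None,z=None):
    K=p["mtx"];d=np.array([(uv[0]-K[0][2])/K[0][0],(uv[1]-K[1][2])/K[1][1],1.])
    R=np.array(p["rotation"]);R=R if R.shape==(3,3) else cv2.Rodrigues(R)[0]
    t=np.array(p["xyz"]);w=R@d
    if z is not None: return t+w*(z-t[2])/w[2]
    if depth is None: depth=p["depth"][int(round(uv[1])),int(round(uv[0]))]
    return t+w*depth
def cloud(p,mask):
    K=p["mtx"];v,u=np.nonzero(mask&(p["depth"]>0));d=p["depth"][v,u]
    c=np.stack([(u-K[0][2])/K[0][0]*d,(v-K[1][2])/K[1][1]*d,d],1)
    R=np.array(p["rotation"]);R=R if R.shape==(3,3) else cv2.Rodrigues(R)[0]
    return c@R.T+np.array(p["xyz"])
E
python3 - <<'E'
from h import *
np.set_printoptions(precision=4,suppress=True)
ps=[]
for n in("scene","side"):
    p=robot.read_camera(n);ps.append(p["image"]);print(n,p["xyz"])
    for t in("sleeve","short_sleeve","bare_stud","done_a","guide_lever"):
        for o in robot.outline_of(p,t)[:4]:
            c=cloud(p,o["mask"]); 
            if len(c): print(t,round(o["confidence"],2),np.round(o["rect"]),"min",c.min(0),"max",c.max(0))
    for t,z in(("sleeve_mid",.035),("stud_seat",.018),("bare_stud",.012),("done_a",.012),("pivot",.114),("guide_eye",.114),("guide_grip",.159),("short_sleeve",0)):
        for o in robot.mark_of(p,t)[:3]: print(t,round(o["confidence"],2),np.round(o["centre"]),world(p,o["centre"],z=z))
cv2.imwrite("pics/a.png",cv2.cvtColor(ps[0],4));cv2.imwrite("pics/b.png",cv2.cvtColor(ps[1],4))
print(robot.sense())
E
```

```text
scene [1.0527 0.8018 0.7433]
sleeve 0.77 [180. 170. 194. 193.] min [ 0.6558 -0.3036  0.0044] max [ 0.6942 -0.2629  0.0735]
sleeve 0.6 [229. 175. 240. 198.] min [ 0.5326 -0.1932  0.0028] max [ 0.5705 -0.1519  0.0742]
sleeve 0.56 [199. 182. 212. 206.] min [ 0.6336 -0.2078  0.0019] max [ 0.6738 -0.1691  0.0748]
sleeve 0.55 [230. 165. 240. 177.] min [ 0.4683 -0.309   0.0047] max [ 0.5413 -0.1897  0.0722]
short_sleeve 0.63 [228. 165. 240. 176.] min [ 0.4485 -0.3207 -0.0006] max [ 0.5413 -0.1897  0.0722]
bare_stud 0.46 [267. 204. 279. 234.] min [ 0.4467 -0.0866 -0.0034] max [0.5567 0.0703 0.1028]
done_a 0.86 [235. 202. 255. 232.] min [ 0.5219 -0.0884  0.0005] max [0.6366 0.0845 0.1295]
done_a 0.84 [281. 216. 300. 250.] min [0.4929 0.084  0.0131] max [0.5955 0.1795 0.1262]
done_a 0.62 [248. 214. 330. 251.] min [ 0.4087  0.008  -0.0023] max [0.6544 0.2729 0.1922]
guide_lever 0.85 [252. 212. 331. 246.] min [ 0.4087  0.0051 -0.0003] max [0.6544 0.2729 0.1922]
sleeve_mid 0.79 [203. 194.] [ 0.6567 -0.1934  0.035 ]
sleeve_mid 0.67 [213. 175.] [ 0.5777 -0.2856  0.035 ]
sleeve_mid 0.64 [189. 182.] 
[... 2443 characters left out ...]
159 ]
short_sleeve 0.88 [223. 322.] [ 0.4863 -0.2934  0.    ]
short_sleeve 0.53 [229. 124.] [0.527  0.5105 0.    ]
short_sleeve 0.22 [189. 160.] [0.3868 0.2913 0.    ]
{'clock': 1.4, 'joint_positions': array([ 1.2289,  0.477 ,  0.0224,  1.5554, -0.0115,  1.1093, -0.0831]), 'dq': array([ 0.0013,  0.0006,  0.    ,  0.0003, -0.0008,  0.    ,  0.0004]), 'joint_torque': array([  0.0008, -58.2719,   1.5335, -27.294 ,  -0.0544,   0.01  ,
         0.    ]), 'eef_pos': array([ 0.1564, -0.6566,  0.2227]), 'tool_rot': array([3.1201, 0.3664, 0.    ]), 'wrist_force': array([ 0.0723,  0.5135, -0.4241]), 'wrist_torque': array([0.0262, 0.0371, 0.0068]), 'finger_force': 0.0, 'finger_gap': 0.9988033737466695}
```

View pics/a.png

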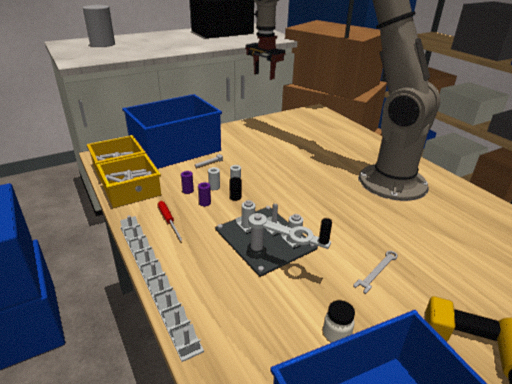

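View pics/b.png

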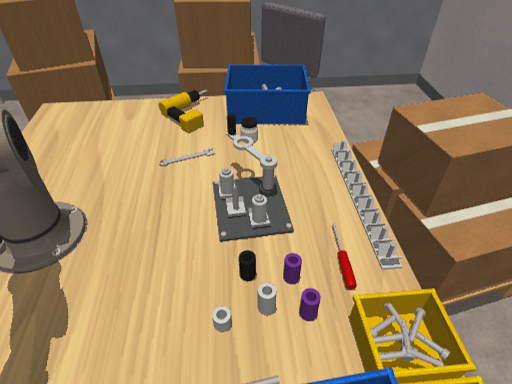

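Side view: the tall aluminium sleeve is at (267,298), the short one at (222,318), and the black and purple look-alikes are at (247,265), (292,268) and (310,303). The bare stud is the middle one at (235,200), between the done studs at (227,181) and (259,209). The lever is parked with its handle at (231,124). Next I'll refine these numbers.

```bash
cat >> h.py <<'E'
from scipy.optimize import least_squares
def circ(xy,r,x0):
    f=lambda c:np.hypot(xy[:,0]-c[0],xy[:,1]-c[1])-r
    s=least_squares(f,x0,loss="soft_l1",f_scale=.002);return s.x,np.median(abs(s.fun))
def near(p,xy,rad,z0,z1):
    c=cloud(p,np.ones(p["depth"].shape,bool))
    return c[(np.hypot(c[:,0]-xy[0],c[:,1]-xy[1])<rad)&(c[:,2]>z0)&(c[:,2]<z1)]
E
python3 - <<'E'
from h import *
np.set_printoptions(precision=4,suppress=True)
for n in("scene","side"):
    p=robot.read_camera(n);print(n)
    for t,xy,r,z0,z1 in(("sleeve",(.585,-.268),.02,.01,.066),("short",(.486,-.295),.02,.008,.036),("stud",(.528,.033),.008,.045,.098),("doneR",(.583,-.003),.02,.03,.085),("doneL",(.507,.113),.02,.03,.085),("grip",(.526,.247),.013,.13,.185),("post",(.63,.11),.02,.13,.19)):
        c=near(p,xy,.035,z0,z1)
        if len(c)>5:
            x,e=circ(c[:,:2],r,xy);print(t,len(c),"fit",x,e,"mean",c.mean(0),"zmax",c[:,2].max())
R=cv2.Rodrigues(robot.sense()["tool_rot"])[0];print(R)
E
```

```text
scene
sleeve 164 fit [ 0.5856 -0.2649] 0.0013457732512030165 mean [ 0.5907 -0.2515  0.0396] zmax 0.06566527466770555
short 76 fit [ 0.487  -0.2941] 0.0015303719420357836 mean [ 0.4934 -0.2831  0.0237] zmax 0.03580425903352058
stud 82 fit [0.5321 0.0366] 0.0010509957470735236 mean [0.5353 0.0419 0.0737] zmax 0.09798937653223727
doneR 149 fit [ 0.5935 -0.0091] 0.0008040128833071633 mean [0.6053 0.0025 0.0607] zmax 0.08497816292999205
doneL 84 fit [0.5104 0.1101] 0.0007650163950519637 mean [0.5176 0.1224 0.0659] zmax 0.08494752608250666
grip 205 fit [0.5335 0.2547] 0.0006502715009738796 mean [0.5403 0.2622 0.1581] zmax 0.1849123931355785
post 62 fit [0.6196 0.0985] 0.0029612736323152873 mean [0.6324 0.1074 0.1334] zmax 0.13863745064934896
side
sleeve 308 fit [ 0.583  -0.2667] 0.0007685698607061402 mean [ 0.5818 -0.2771  0.0419] zmax 0.0659045295290912
short 192 fit [ 0.4853 -0.2965] 0.0016423899364680257 mean [ 0.4852 -0.3027  0.023 ] zmax 0.035960618541625244
stud 89 fit [0.5299 0.0356] 0.000652094092859149 mean [0.5296 0.0295 0.0731] zmax 0.09724947956430685
doneR 224 fit [ 0.5913 -0.0103] 0.0005382340180859774 mean [ 0.5904 -0.0257  0.0588] zmax 0.08496133883731549
doneL 199 fit [0.5086 0.1089] 0.0007352598993584543 mean [0.5081 0.0939 0.0592] zmax 0.0849328663962402
grip 142 fit [0.5318 0.2533] 0.0010652558846648346 mean [0.5321 0.2435 0.1582] zmax 0.18477679006032022
post 28 fit [0.6466 0.1056] 0.003642661234190341 mean [0.6283 0.1005 0.1339] zmax 0.13621590661476235
[[ 0.9728  0.2316  0.    ]
 [ 0.2316 -0.9728  0.    ]
 [ 0.     -0.     -1.    ]]
```

jog_arm:
  targets:
    - {"dx": 4.5,"dy": 4,"dz": 0,"spin": 3,"gripper": 6.4}
    - {"dx": 9,"dy": 8,"dz": 0,"spin": 6,"gripper": 6.4}
    - {"dx": 14,"dy": 12.5,"dz": 0,"spin": 10,"gripper": 6.4}
    - {"dx": 18.5,"dy": 17,"dz": 0,"spin": 14,"gripper": 6.4}
    - {"dx": 23,"dy": 21,"dz": 0,"spin": 17,"gripper": 6.4}
    - {"dx": 27.5,"dy": 25,"dz": 0,"spin": 20,"gripper": 6.4}
    - {"dx": 32,"dy": 29,"dz": 0,"spin": 21.4,"gripper": 6.4}
    - {"dx": 36,"dy": 33,"dz": 0,"spin": 21.4,"gripper": 6.4}
    - {"dx": 40,"dy": 36.5,"dz": -2,"spin": 21.4,"gripper": 6.4}
    - {"dx": 42.8,"dy": 39.1,"dz": -6,"spin": 21.4,"gripper": 6.4}

```text
clock: 2.75
eef_pos: [0.5878, -0.2638, 0.164]
tool_rot: [2.995, 0.941, 0.007]
wrist_force: [0.0, -0.5, -0.6]
finger_gap: 0.725
finger_force: 0.0
```

jog_arm:
  targets:
    - {"dx": 0,"dy": 0,"dz": 0}
    - {"dx": 0,"dy": 0,"dz": 0}
    - {"dx": 0,"dy": 0,"dz": 0}

```text
invalid input
```

Run:
```python
from h import *
p=robot.read_camera("wrist");cv2.imwrite("pics/c.png",cv2.cvtColor(p["image"],4))
print(p["mtx"],p["xyz"],p["rotation"],robot.sense()["eef_pos"],robot.sense()["tool_rot"])
```

```text
[[297.31863964   0.         253.45366654]
 [  0.         297.31863964 195.41463089]
 [  0.           0.           1.        ]] [ 0.64405946 -0.22298815  0.32571664] [ 2.57579683 -1.34366428 -0.17030915] [ 0.58763137 -0.25721218  0.15703892] [-2.98848556e+00 -9.49320213e-01  2.86374685e-04]
```

View pics/c.png

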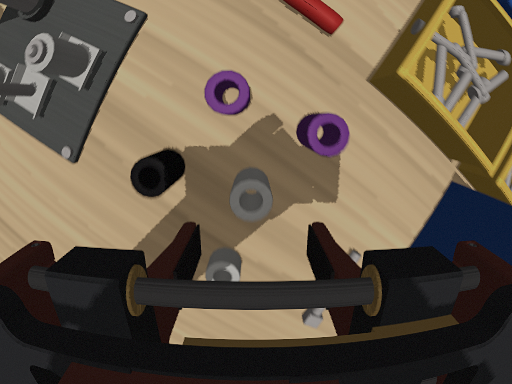

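Wrist view: the tall sleeve is at (251,195) between the finger tips, with the short one behind it at (223,268). I'll settle the arm with a full row.

jog_arm:
  targets:
    - {"dx": 0,"dy": 0,"dz": 0,"spin": 0,"gripper": 6.4}
    - {"dx": 0,"dy": 0,"dz": 0,"spin": 0,"gripper": 6.4}
    - {"dx": 0,"dy": 0,"dz": 0,"spin": 0,"gripper": 6.4}

```text
clock: 3.18
eef_pos: [0.5841, -0.2676, 0.164]
tool_rot: [2.997, 0.935, 0.002]
wrist_force: [0.3, -0.8, 0.4]
finger_gap: 0.73
finger_force: 0.0
```

```bash
cat >> h.py <<'E'
def wcloud(p):
    K=p["mtx"];v,u=np.nonzero(p["depth"]>0);d=p["depth"][v,u]
    x=u-K[0][2];y=v-K[1][2];r=np.hypot(x,y);th=r/K[0][0];k=np.where(th<1.4,np.tan(th),0)/np.maximum(r,1e-6)
    return np.stack([x*k*d,y*k*d,d],1)@cv2.Rodrigues(np.array(p["rotation"]))[0].T+np.array(p["xyz"])
E
python3 - <<'E'
from h import *
np.set_printoptions(precision=4,suppress=True)
p=robot.read_camera("wrist");s=robot.sense();print(s["eef_pos"],cv2.Rodrigues(s["tool_rot"])[0][:,1:],s["wrist_force"])
c=wcloud(p);xy=np.array((.5843,-.2658))
for z0,z1 in((.01,.06),(.06,.08)):
    q=c[(np.hypot(*(c[:,:2]-xy).T)<.035)&(c[:,2]>z0)&(c[:,2]<z1)];print(len(q),q.mean(0),circ(q[:,:2],.02,xy))
q=q[q[:,2]>.066];print(len(q),(q.min(0)+q.max(0))/2,q.min(0),q.max(0),np.median(q[:,2]))
E
```

```text
[ 0.5841 -0.2673  0.1639] [[ 0.5687  0.0015]
 [-0.8225 -0.0013]
 [ 0.0019 -1.    ]] [-0.4164  0.4277 -0.2584]
560 [ 0.586  -0.2619  0.0373] (array([ 0.5914, -0.2673]), np.float64(0.0033568129138320454))
1171 [ 0.5832 -0.2639  0.0687] (array([ 0.5828, -0.2641]), np.float64(0.004307366315522806))
1075 [ 0.5825 -0.2644  0.0688] [ 0.5629 -0.2841  0.066 ] [ 0.602  -0.2448  0.0715] 0.06928117514781529
```

jog_arm:
  targets:
    - {"dx": 0,"dy": 0.2,"dz": -3,"spin": 0,"gripper": 6.4}
    - {"dx": 0,"dy": 0.2,"dz": -6,"spin": 0,"gripper": 6.4}
    - {"dx": 0,"dy": 0.2,"dz": -9,"spin": 0,"gripper": 6.4}
    - {"dx": 0,"dy": 0.2,"dz": -11.5,"spin": 0,"gripper": 6.4}
    - {"dx": 0,"dy": 0.2,"dz": -12.8,"spin": 0,"gripper": 6.4}
    - {"dx": 0,"dy": 0.2,"dz": -12.8,"spin": 0,"gripper": 6.4}
    - {"dx": 0,"dy": 0.2,"dz": -12.8,"spin": 0,"gripper": 6.4}

```text
clock: 4.1
eef_pos: [0.5852, -0.2641, 0.0359]
tool_rot: [2.997, 0.939, 0.002]
wrist_force: [-0.0, -0.1, 0.2]
finger_gap: 0.731
finger_force: 0.0
```

jog_arm:
  targets:
    - {"dx": 0,"dy": 0,"dz": 0,"spin": 0,"gripper": 3.0}
    - {"dx": 0,"dy": 0,"dz": 0,"spin": 0,"gripper": 3.0}
    - {"dx": 0,"dy": 0,"dz": 0,"spin": 0,"gripper": 3.0}
    - {"dx": 0,"dy": 0,"dz": 0,"spin": 0,"gripper": 3.0}
    - {"dx": 0,"dy": 0,"dz": 0,"spin": 0,"gripper": 3.0}
    - {"dx": 0,"dy": 0,"dz": 0,"spin": 0,"gripper": 3.0}
  force: 25

```text
clock: 4.85
eef_pos: [0.5846, -0.2637, 0.035]
tool_rot: [2.998, 0.939, 0.001]
wrist_force: [0.1, 0.0, 4.9]
finger_gap: 0.445
finger_force: 25.0
```

jog_arm:
  targets:
    - {"dx": 0,"dy": 0,"dz": 2,"spin": 0,"gripper": 3.0}
    - {"dx": 0,"dy": 0,"dz": 6,"spin": 0,"gripper": 3.0}
    - {"dx": 0,"dy": 2,"dz": 10,"spin": 0,"gripper": 3.0}
    - {"dx": -1,"dy": 6,"dz": 13,"spin": 0,"gripper": 3.0}
    - {"dx": -2,"dy": 11,"dz": 14,"spin": 0,"gripper": 3.0}
    - {"dx": -3,"dy": 16,"dz": 14,"spin": 0,"gripper": 3.0}
    - {"dx": -4,"dy": 21,"dz": 14,"spin": 0,"gripper": 3.0}
    - {"dx": -4.8,"dy": 25,"dz": 14,"spin": 0,"gripper": 3.0}
    - {"dx": -5.2,"dy": 28,"dz": 14,"spin": 0,"gripper": 3.0}
    - {"dx": -5.3,"dy": 29.5,"dz": 14,"spin": 0,"gripper": 3.0}

```text
clock: 6.1
eef_pos: [0.531, 0.0331, 0.1754]
tool_rot: [2.997, 0.943, 0.001]
wrist_force: [-0.2, 0.2, -2.0]
finger_gap: 0.441
finger_force: 25.0
```

jog_arm:
  targets:
    - {"dx": 0,"dy": 0.5,"dz": 0,"spin": 0,"gripper": 3.0}
    - {"dx": 0,"dy": 0.5,"dz": 0,"spin": 0,"gripper": 3.0}
    - {"dx": 0,"dy": 0.5,"dz": 0,"spin": 0,"gripper": 3.0}
    - {"dx": 0,"dy": 0.5,"dz": 0,"spin": 0,"gripper": 3.0}
    - {"dx": 0,"dy": 0.5,"dz": 0,"spin": 0,"gripper": 3.0}

```text
clock: 6.72
eef_pos: [0.5314, 0.0359, 0.1746]
tool_rot: [2.998, 0.938, -0.0]
wrist_force: [0.1, 0.0, -1.9]
finger_gap: 0.446
finger_force: 25.0
```

Run:
```python
from h import *
np.set_printoptions(precision=4,suppress=True)
s=robot.sense();print(s["eef_pos"],cv2.Rodrigues(s["tool_rot"])[0][:,2],s["finger_force"],s["wrist_force"])
ims=[]
for n in("scene","side"):
    p=robot.read_camera(n)
    im=p["image"]
    u,v=(275,205) if n=="scene" else (235,190)
    ims.append(cv2.resize(im[v-50:v+50,u-65:u+65],(390,300),interpolation=cv2.INTER_CUBIC))
    c=near(p,(.531,.036),.03,.12,.158);print(n,"sleeve",len(c),circ(c[:,:2],.02,s["eef_pos"][:2]) if len(c)>5 else "", c[:,2].min() if len(c) else "")
    c=near(p,(.531,.036),.02,.045,.098);print(" stud",len(c),circ(c[:,:2],.008,(.531,.036)) if len(c)>5 else "")
cv2.imwrite("pics/d.png",cv2.cvtColor(np.hstack(ims),4))
```

```text
[0.5314 0.0359 0.1746] [-0.0001 -0.0001 -1.    ] 24.999434766295963 [ 0.147   0.0443 -1.9364]
scene sleeve 75 (array([0.5316, 0.0345]), np.float64(0.0008245803731782714)) 0.14120964934656577
 stud 81 (array([0.5319, 0.0366]), np.float64(0.0010025981990023627))
side sleeve 90 (array([0.53  , 0.0336]), np.float64(0.0006090873783832999)) 0.13731132561800596
 stud 87 (array([0.5296, 0.035 ]), np.float64(0.0005158368137320214))
```

View pics/d.png

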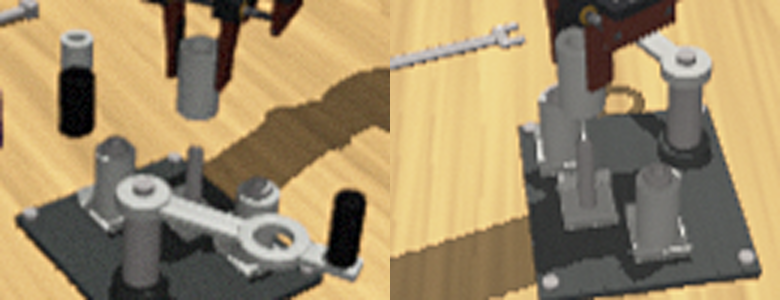

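In the crops, the sleeve hangs upright above the bare stud, with its axis about 2 mm short in y. I'll correct that and lower it.

jog_arm:
  targets:
    - {"dx": 0,"dy": 0.2,"dz": -1.5,"spin": 0,"gripper": 3.0}
    - {"dx": 0,"dy": 0.2,"dz": -3,"spin": 0,"gripper": 3.0}
    - {"dx": 0,"dy": 0.2,"dz": -4,"spin": 0,"gripper": 3.0}
    - {"dx": 0,"dy": 0.2,"dz": -5,"spin": 0,"gripper": 3.0}
    - {"dx": 0,"dy": 0.2,"dz": -6,"spin": 0,"gripper": 3.0}
    - {"dx": 0,"dy": 0.2,"dz": -6,"spin": 0,"gripper": 3.0}

```text
clock: 7.58
eef_pos: [0.5308, 0.0383, 0.1138]
tool_rot: [-2.998, -0.939, 0.002]
wrist_force: [0.3, -0.3, -1.9]
finger_gap: 0.45
finger_force: 25.0
```

jog_arm:
  targets:
    - {"dx": 0,"dy": 0,"dz": -1,"spin": 0,"gripper": 3.0}
    - {"dx": 0,"dy": 0,"dz": -2,"spin": 0,"gripper": 3.0}
    - {"dx": 0,"dy": 0,"dz": -3,"spin": 0,"gripper": 3.0}
    - {"dx": 0,"dy": 0,"dz": -4,"spin": 0,"gripper": 3.0}
    - {"dx": 0,"dy": 0,"dz": -5,"spin": 0,"gripper": 3.0}
    - {"dx": 0,"dy": 0,"dz": -5.7,"spin": 0,"gripper": 3.0}
    - {"dx": 0,"dy": 0,"dz": -6,"spin": 0,"gripper": 3.0}
    - {"dx": 0,"dy": 0,"dz": -6.1,"spin": 0,"gripper": 3.0}
    - {"dx": 0,"dy": 0,"dz": -6.1,"spin": 0,"gripper": 3.0}

```text
clock: 8.7
eef_pos: [0.5316, 0.0384, 0.0539]
tool_rot: [2.998, 0.939, 0.001]
wrist_force: [-1.0, -0.2, -1.9]
finger_gap: 0.439
finger_force: 25.0
```

jog_arm:
  targets:
    - {"dx": 0,"dy": 0,"dz": -0.1,"spin": 0,"gripper": 3.0}
    - {"dx": 0,"dy": 0,"dz": -0.1,"spin": 0,"gripper": 3.0}
    - {"dx": 0,"dy": 0,"dz": -0.1,"spin": 0,"gripper": 3.0}

```text
clock: 9.07
eef_pos: [0.5317, 0.0384, 0.053]
tool_rot: [2.998, 0.939, 0.001]
wrist_force: [1.0, -0.2, 2.1]
finger_gap: 0.442
finger_force: 25.0
```

jog_arm:
  targets:
    - {"dx": 0,"dy": 0,"dz": 0,"spin": 0,"gripper": 5.6}
    - {"dx": 0,"dy": 0,"dz": 0,"spin": 0,"gripper": 5.6}
    - {"dx": 0,"dy": 0,"dz": 0,"spin": 0,"gripper": 5.6}
    - {"dx": 0,"dy": 0,"dz": 0,"spin": 0,"gripper": 5.6}
    - {"dx": 0,"dy": 0,"dz": 0,"spin": 0,"gripper": 5.6}

```text
clock: 9.7
eef_pos: [0.5314, 0.0383, 0.0526]
tool_rot: [2.998, 0.939, -0.0]
wrist_force: [0.2, 0.2, 0.7]
finger_gap: 0.641
finger_force: 0.0
```

jog_arm:
  targets:
    - {"dx": 0,"dy": 0,"dz": 1,"spin": 0,"gripper": 5.6}
    - {"dx": 0,"dy": 0,"dz": 3,"spin": 0,"gripper": 5.6}
    - {"dx": 0,"dy": 0,"dz": 7,"spin": 0,"gripper": 5.6}
    - {"dx": 0,"dy": 0,"dz": 12,"spin": 0,"gripper": 5.6}
    - {"dx": 0,"dy": 0,"dz": 18,"spin": 0,"gripper": 5.6}
    - {"dx": 0,"dy": 0,"dz": 20,"spin": 0,"gripper": 5.6}

```text
clock: 10.45
eef_pos: [0.5331, 0.0389, 0.2575]
tool_rot: [2.996, 0.939, 0.011]
wrist_force: [0.3, 0.5, -0.8]
finger_gap: 0.641
finger_force: 0.0
```

Run:
```python
from h import *
np.set_printoptions(precision=4,suppress=True)
s=robot.sense();print(s["eef_pos"],s["finger_gap"],s["finger_force"])
for n in("scene","side"):
    p=robot.read_camera(n)
    for t,xy,r,z0,z1 in(("sleeve",(.531,.036),.02,.03,.095),("tip",(.531,.036),.008,.092,.099),("grip",(.5326,.254),.013,.13,.185)):
        c=near(p,xy,.03,z0,z1)
        if len(c)>4:print(n,t,len(c),circ(c[:,:2],r,xy),np.percentile(c[:,2],[5,50,90,99]))
```

```text
[0.5331 0.0389 0.2575] 0.6414423946960305 0.0
scene sleeve 231 (array([0.5318, 0.0368]), np.float64(0.0011001415597761584)) [0.0485 0.0772 0.0894 0.0936]
scene tip 15 (array([0.5298, 0.0375]), np.float64(0.0012093041262853568)) [0.0936 0.0958 0.098  0.0986]
scene grip 211 (array([0.5334, 0.2547]), np.float64(0.0005568043711585841)) [0.1332 0.1592 0.1808 0.1848]
side sleeve 314 (array([0.5303, 0.0362]), np.float64(0.0010706431003732041)) [0.0349 0.0717 0.0867 0.0925]
side tip 16 (array([0.5298, 0.0365]), np.float64(0.0008984714544493905)) [0.0924 0.0955 0.0968 0.0982]
side grip 104 (array([0.5318, 0.2536]), np.float64(0.000932926024936497)) [0.132  0.1555 0.1787 0.1847]
```

Sleeve is seated (top about 88 mm, centred). Now the lever.

jog_arm:
  targets:
    - {"dx": 0,"dy": 2.5,"dz": 0,"spin": -10,"gripper": 7}
    - {"dx": 0,"dy": 5,"dz": 0,"spin": -20,"gripper": 7}
    - {"dx": 0,"dy": 7.5,"dz": 0,"spin": -30,"gripper": 7}
    - {"dx": 0,"dy": 10,"dz": 0,"spin": -40,"gripper": 7}
    - {"dx": 0,"dy": 12.5,"dz": 0,"spin": -50,"gripper": 7}
    - {"dx": 0,"dy": 15,"dz": 0,"spin": -60,"gripper": 7}
    - {"dx": 0,"dy": 17.5,"dz": 0,"spin": -70,"gripper": 7}
    - {"dx": 0,"dy": 19.5,"dz": 0,"spin": -80,"gripper": 7}
    - {"dx": 0.1,"dy": 21,"dz": 0,"spin": -88,"gripper": 7}
    - {"dx": 0.1,"dy": 21.6,"dz": 0,"spin": -92,"gripper": 7}

```text
clock: 11.8
eef_pos: [0.5303, 0.2454, 0.2443]
tool_rot: [2.791, -1.408, -0.018]
wrist_force: [-0.3, 0.1, -0.9]
finger_gap: 0.796
finger_force: 0.0
```

jog_arm:
  targets:
    - {"dx": 0,"dy": 0,"dz": 0,"spin": 0,"gripper": 7}
    - {"dx": 0,"dy": 0,"dz": 0,"spin": 0,"gripper": 7}
    - {"dx": 0,"dy": 0,"dz": 0,"spin": 0,"gripper": 7}
    - {"dx": 0,"dy": 0,"dz": 0,"spin": 0,"gripper": 7}

```text
clock: 12.3
eef_pos: [0.5316, 0.2449, 0.2462]
tool_rot: [2.795, -1.408, -0.016]
wrist_force: [-1.4, -0.2, -0.2]
finger_gap: 0.8
finger_force: 0.0
```

Run:
```python
from h import *
np.set_printoptions(precision=4,suppress=True)
s=robot.sense();print(s["eef_pos"],s["joint_positions"],s["wrist_force"],s["joint_torque"]);print(cv2.Rodrigues(s["tool_rot"])[0])
```

```text
[0.5316 0.2449 0.2462] [-0.7366  0.3197  0.2527  1.7517 -0.0901  1.0972 -2.9577] [-1.3855 -0.2167 -0.1821] [ -0.292  -46.2547   2.9652 -26.7407   0.0619   0.0333  -0.0007]
[[ 0.5953 -0.8034 -0.0145]
 [-0.8035 -0.5953 -0.0062]
 [-0.0037  0.0153 -0.9999]]
```

Joint 7 is at its limit, so I'll back the spin off.

jog_arm:
  targets:
    - {"dx": 0,"dy": 0,"dz": 0,"spin": 8,"gripper": 7}
    - {"dx": 0,"dy": 0,"dz": 0,"spin": 16,"gripper": 7}
    - {"dx": 0,"dy": 0,"dz": 0,"spin": 22,"gripper": 7}
    - {"dx": 0,"dy": 0,"dz": 0,"spin": 22,"gripper": 7}
    - {"dx": 0,"dy": 0,"dz": 0,"spin": 22,"gripper": 7}

```text
clock: 12.92
eef_pos: [0.5314, 0.2455, 0.2462]
tool_rot: [3.01, -0.85, -0.011]
wrist_force: [-0.1, -0.3, -1.0]
finger_gap: 0.797
finger_force: 0.0
```

Run:
```python
from h import *
np.set_printoptions(precision=4,suppress=True)
s=robot.sense();print(s["eef_pos"],s["joint_positions"]);print(cv2.Rodrigues(s["tool_rot"])[0])
```

```text
[0.5314 0.2455 0.2462] [-0.6906  0.3169  0.1878  1.749  -0.06    1.0966 -2.6049]
[[ 0.8523 -0.5229 -0.0106]
 [-0.523  -0.8522 -0.0115]
 [-0.003   0.0153 -0.9999]]
```

jog_arm:
  targets:
    - {"dx": 0.1,"dy": 0.85,"dz": 0,"spin": 0,"gripper": 7}
    - {"dx": 0.1,"dy": 0.85,"dz": -3,"spin": 0,"gripper": 7}
    - {"dx": 0.1,"dy": 0.85,"dz": -6,"spin": 0,"gripper": 7}
    - {"dx": 0.1,"dy": 0.85,"dz": -9,"spin": 0,"gripper": 7}
    - {"dx": 0.1,"dy": 0.85,"dz": -10.4,"spin": 0,"gripper": 7}
    - {"dx": 0.1,"dy": 0.85,"dz": -10.4,"spin": 0,"gripper": 7}
    - {"dx": 0.1,"dy": 0.85,"dz": -10.4,"spin": 0,"gripper": 7}

```text
clock: 13.8
eef_pos: [0.533, 0.2551, 0.1433]
tool_rot: [3.012, -0.846, -0.009]
wrist_force: [0.3, -0.2, -1.0]
finger_gap: 0.798
finger_force: 0.0
```

jog_arm:
  targets:
    - {"dx": 0,"dy": 0,"dz": 0,"spin": 0,"gripper": 2}
    - {"dx": 0,"dy": 0,"dz": 0,"spin": 0,"gripper": 2}
    - {"dx": 0,"dy": 0,"dz": 0,"spin": 0,"gripper": 2}
    - {"dx": 0,"dy": 0,"dz": 0,"spin": 0,"gripper": 2}
    - {"dx": 0,"dy": 0,"dz": 0,"spin": 0,"gripper": 2}
    - {"dx": 0,"dy": 0,"dz": 0,"spin": 0,"gripper": 2}
    - {"dx": 0,"dy": 0,"dz": 0,"spin": 0,"gripper": 2}
  force: 15

```text
clock: 14.68
eef_pos: [0.5322, 0.2545, 0.1422]
tool_rot: [3.011, -0.846, -0.011]
wrist_force: [-0.8, -0.9, 0.6]
finger_gap: 0.301
finger_force: 15.0
```

```bash
cat > arc.py <<'E'
from h import *
import sys
np.set_printoptions(precision=4,suppress=True)
s=robot.sense();P=np.array([.6294,.1044]);e=s["eef_pos"][:2]
a0=np.arctan2(*(e-P)[::-1]);r=np.hypot(*(e-P));S=np.array([.5309,.0359]);a1=np.arctan2(*(S-P)[::-1])%(2*np.pi)
print(s["eef_pos"],"r",r,"a0",np.degrees(a0%(2*np.pi)),"a1",np.degrees(a1),s["joint_positions"][6],s["finger_gap"])
a0%=2*np.pi
for k in np.linspace(0,1,int(sys.argv[1])+1)[1:]:
    a=a0+k*(a1-a0);print(np.round((P+r*np.array([np.cos(a),np.sin(a)])-e)*100,2),round(np.degrees(a-a0),1))
E
python3 arc.py 18
```

```text
[0.5322 0.2545 0.1422] r 0.17880962648422105 a0 122.93146810497346 a1 214.81596680397593 -2.5947707455982703 0.3009742164294118
[-1.3  -0.92] 5.1
[-2.51 -1.96] 10.2
[-3.62 -3.1 ] 15.3
[-4.63 -4.33] 20.4
[-5.52 -5.65] 25.5
[-6.29 -7.05] 30.6
[-6.93 -8.5 ] 35.7
[ -7.45 -10.01] 40.8
[ -7.82 -11.56] 45.9
[ -8.06 -13.13] 51.0
[ -8.16 -14.72] 56.2
[ -8.11 -16.31] 61.3
[ -7.93 -17.9 ] 66.4
[ -7.6  -19.45] 71.5
[ -7.13 -20.98] 76.6
[ -6.54 -22.45] 81.7
[ -5.81 -23.87] 86.8
[ -4.96 -25.22] 91.9
```

jog_arm:
  targets:
    - {"dx": -1.3,"dy": -0.92,"dz": 0,"spin": 5,"gripper": 2}
    - {"dx": -2.51,"dy": -1.96,"dz": 0,"spin": 10,"gripper": 2}
    - {"dx": -3.62,"dy": -3.1,"dz": 0,"spin": 15,"gripper": 2}
    - {"dx": -4.63,"dy": -4.33,"dz": 0,"spin": 20,"gripper": 2}
    - {"dx": -5.52,"dy": -5.65,"dz": 0,"spin": 25,"gripper": 2}
    - {"dx": -6.29,"dy": -7.05,"dz": 0,"spin": 31,"gripper": 2}
    - {"dx": -6.93,"dy": -8.5,"dz": 0,"spin": 36,"gripper": 2}
    - {"dx": -7.45,"dy": -10.01,"dz": 0,"spin": 41,"gripper": 2}
    - {"dx": -7.82,"dy": -11.56,"dz": 0,"spin": 46,"gripper": 2}
    - {"dx": -7.82,"dy": -11.56,"dz": 0,"spin": 46,"gripper": 2}

```text
clock: 15.92
eef_pos: [0.454, 0.1381, 0.1421]
tool_rot: [3.101, 0.395, -0.001]
wrist_force: [3.1, 0.1, -3.2]
finger_gap: 0.298
finger_force: 15.0
```

```bash
python3 arc.py 9
```

```text
[0.454  0.1381 0.1421] r 0.17857857915921302 a0 169.132083978676 a1 214.81596680397593 -1.7600187391607793 0.2981933708150735
[-0.23 -1.56] 5.1
[-0.32 -3.14] 10.2
[-0.27 -4.72] 15.2
[-0.08 -6.29] 20.3
[ 0.25 -7.84] 25.4
[ 0.71 -9.35] 30.5
[  1.31 -10.82] 35.5
[  2.03 -12.23] 40.6
[  2.88 -13.56] 45.7
```

Tracking well.

jog_arm:
  targets:
    - {"dx": -0.23,"dy": -1.56,"dz": 0,"spin": 5,"gripper": 2}
    - {"dx": -0.32,"dy": -3.14,"dz": 0,"spin": 10,"gripper": 2}
    - {"dx": -0.27,"dy": -4.72,"dz": 0,"spin": 15,"gripper": 2}
    - {"dx": -0.08,"dy": -6.29,"dz": 0,"spin": 20,"gripper": 2}
    - {"dx": 0.25,"dy": -7.84,"dz": 0,"spin": 25,"gripper": 2}
    - {"dx": 0.71,"dy": -9.35,"dz": 0,"spin": 30,"gripper": 2}
    - {"dx": 1.31,"dy": -10.82,"dz": 0,"spin": 35,"gripper": 2}
    - {"dx": 2.03,"dy": -12.23,"dz": 0,"spin": 40,"gripper": 2}
    - {"dx": 2.88,"dy": -13.56,"dz": 0,"spin": 45,"gripper": 2}
    - {"dx": 2.88,"dy": -13.56,"dz": 0,"spin": 45,"gripper": 2}

```text
clock: 17.18
eef_pos: [0.4831, 0.0033, 0.1421]
tool_rot: [2.715, 1.551, 0.007]
wrist_force: [-0.7, 0.8, 1.8]
finger_gap: 0.299
finger_force: 15.0
```

jog_arm:
  targets:
    - {"dx": 0,"dy": 0,"dz": 0,"spin": 0,"gripper": 2}
    - {"dx": 0,"dy": 0,"dz": 0,"spin": 0,"gripper": 2}

```text
clock: 17.42
eef_pos: [0.4826, 0.0039, 0.1421]
tool_rot: [2.714, 1.554, 0.008]
wrist_force: [0.7, -0.0, -1.5]
finger_gap: 0.301
finger_force: 15.0
```

```bash
python3 arc.py 1
cat > chk.py <<'E'
from h import *
np.set_printoptions(precision=4,suppress=True)
P=np.array([.6294,.1044]);S=np.array([.5309,.0359]);ims=[]
for n in("scene","side"):
    p=robot.read_camera(n);u,v=(275,215) if n=="scene" else (240,190)
    ims.append(cv2.resize(p["image"][v-50:v+50,u-65:u+65],(390,300),interpolation=cv2.INTER_CUBIC))
    c=near(p,(.4832,.003),.03,.135,.185)
    if len(c)>5:
        x=circ(c[:,:2],.013,(.4832,.003))[0];d=(x-P)/np.hypot(*(x-P));print(n,len(c),"grip",x,np.hypot(*(x-P)),"eye-stud",P+.12*d-S)
    c=near(p,S,.04,.121,.13);print(" ring",len(c),circ(c[:,:2],.0235,S),(c.min(0)+c.max(0))/2 if len(c) else "")
    for o in robot.mark_of(p,"guide_eye")[:1]:print(" mark",o["confidence"],world(p,o["centre"],z=.114))
cv2.imwrite("pics/e%d.png"%(robot.sense()["clock"]*100),cv2.cvtColor(np.hstack(ims),4));print(robot.sense()["clock"])
E
python3 chk.py
```

```text
[0.4826 0.0039 0.1421] r 0.177891399232088 a0 214.38614425041865 a1 214.81596680397593 -0.697909025397558 0.3007592424322857
[ 0.08 -0.11] 0.4
scene 224 grip [0.4844 0.0051] 0.17579191611862013 eye-stud [-0.0005  0.0007]
 ring 208 (array([0.533 , 0.0402]), np.float64(0.003936640925160769)) [0.531  0.0375 0.1252]
 mark 0.75 [0.5267 0.0473 0.114 ]
side 292 grip [ 0.485  -0.0002] 0.17831391116805395 eye-stud [ 0.0013 -0.0019]
 ring 214 (array([0.5314, 0.0329]), np.float64(0.003570514735686814)) [0.5346 0.0343 0.124 ]
 mark 0.88 [0.532  0.0389 0.114 ]
17.625
```

jog_arm:
  targets:
    - {"dx": 0,"dy": 0,"dz": 0,"spin": 0,"gripper": 6.5}
    - {"dx": 0,"dy": 0,"dz": 0,"spin": 0,"gripper": 6.5}
    - {"dx": 0,"dy": 0,"dz": 0,"spin": 0,"gripper": 6.5}
    - {"dx": 0,"dy": 0,"dz": 0,"spin": 0,"gripper": 6.5}
    - {"dx": 0,"dy": 0,"dz": 0,"spin": 0,"gripper": 6.5}
    - {"dx": 0,"dy": 0,"dz": 3,"spin": 0,"gripper": 6.5}
    - {"dx": 0,"dy": 0,"dz": 7,"spin": 0,"gripper": 6.5}
    - {"dx": 0,"dy": 0,"dz": 11,"spin": 0,"gripper": 6.5}
    - {"dx": 0,"dy": 0,"dz": 13,"spin": 0,"gripper": 6.5}
    - {"dx": 0,"dy": 0,"dz": 13,"spin": 0,"gripper": 6.5}

```text
clock: 18.88
eef_pos: [0.4837, 0.0034, 0.2735]
tool_rot: [2.712, 1.554, 0.013]
wrist_force: [0.7, -0.6, -0.7]
finger_gap: 0.741
finger_force: 0.0
```

```bash
python3 chk.py; mv pics/e*.png pics/old 2>/dev/null; ls pics
python3 - <<'E'
from h import *
np.set_printoptions(precision=4,suppress=True)
s=robot.sense();print(s["eef_pos"],s["finger_force"])
p=robot.read_camera("wrist");c=wcloud(p)
print(p["xyz"]);q=c[(np.hypot(c[:,0]-.531,c[:,1]-.036)<.035)&(c[:,2]>.118)&(c[:,2]<.132)];print(len(q),(q.min(0)+q.max(0))/2 if len(q) else 0)
p=robot.read_camera("scene")["image"];u,v=275,215
t=robot.read_camera("side")["image"];a,b=240,190
f=lambda i,u,v:cv2.resize(i[v-50:v+50,u-65:u+65],(390,300),interpolation=2)
cv2.imwrite("pics/f.png",cv2.cvtColor(np.hstack([f(p,u,v),f(t,a,b)]),4))
E
```

```text
scene 136 grip [0.4841 0.0039] 0.17669505644662797 eye-stud [-0.0002  0.0003]
 ring 204 (array([0.5336, 0.0396]), np.float64(0.0038610603354360187)) [0.5285 0.0388 0.1255]
 mark 0.97 [0.542  0.0563 0.114 ]
side 173 grip [0.482  0.0025] 0.17919329436707299 eye-stud [-0.0002  0.0002]
 ring 236 (array([0.5298, 0.033 ]), np.float64(0.003933517265625328)) [0.532  0.0341 0.1241]
 mark 0.96 [0.5299 0.0223 0.114 ]
19.075
a.png
b.png
c.png
d.png
e1762.png
e1907.png
[0.482  0.0032 0.2708] 0.0
[0.5152 0.0662 0.432 ]
1988 [0.53   0.0373 0.1228]
```

View pics/f.png

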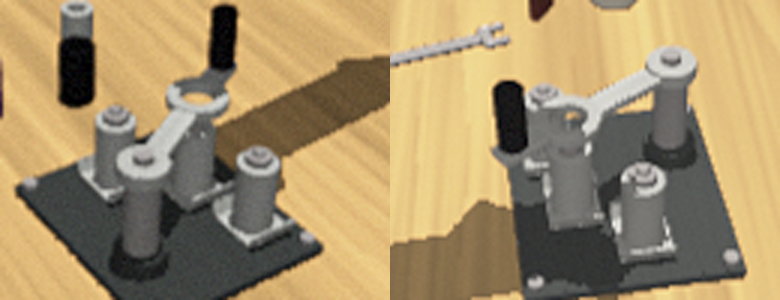

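The crops show the eye over the stud, with the sleeve beneath it, and the gripper clear. The handle fits put the eye within 1 mm of the stud axis.

jog_arm:
  targets:
    - {"dx": 0,"dy": 0,"dz": 0,"spin": 0,"gripper": 6.5}
    - {"dx": 0,"dy": 0,"dz": 0,"spin": 0,"gripper": 6.5}
    - {"dx": 0,"dy": 0,"dz": 0,"spin": 0,"gripper": 6.5}

```text
clock: 19.6
eef_pos: [0.4828, 0.0034, 0.2721]
tool_rot: [2.713, 1.555, 0.008]
wrist_force: [0.3, -1.3, -0.3]
finger_gap: 0.746
finger_force: 0.0
```

```bash
python3 -c "
from plant import robot
print(robot.job_done())"
```

```text
the job is handed in; nothing more can be done
None
```

I handed the job in at about 20 s of the 64 s allowed: the tall sleeve is fully down on the bare stud, the lever's eye measures within about 1 mm of that stud's axis, and the gripper is open and clear of both; the hand-in call returned no verdict.

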